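Lock the bayonet cap onto the pastry-cream doser

ROBOT

A 7-joint arm with a two-finger parallel gripper is mounted at the origin on the work surface. World frame = base frame: x ahead of the robot, y to its left, z up, the work surface at z = 0. Lengths are in m, angles in rad, forces in N, time in s.
With the tool pointing down it reaches from about 0.4 to 0.85 m from the base axis. Payload 10.4 kg.
Tool frame: the origin (TCP) lies at the very end of the fingers, on their centre line; the grasp point (between the pads) lies r.tcp_to_grasp behind it (r.tcp_to_grasp is the distance from the TCP to the grasp point, in m); z points along the fingers, y is the line along which they close (so a half turn about z gives the same grasp; the last joint's range is limited). The gripper opens to 87 mm and grips with 3 to 60 N. Pads are 19 mm wide; open, the fingers measure 117 mm over their backs; the gripper's body (75 mm by 190 mm) begins 51 mm behind the grasp point.
Start: joints at [1.216, 0.332, -0.065, 1.46, 0.022, 1.35, -0.088], TCP at [0.204, -0.591, 0.223] pointing down, gripper open.
Joint ranges: [-2.6, 2.6], [-0.5, 2.12], [-1.47, 1.34], [0.16, 2.42], [-1.27, 4.41], [0.06, 2.06], [-2.6, 2.6]. Speed limits (rad/s): [2.22, 2.22, 2.79, 2.79, 3.14, 3.14, 3.14].

INTERFACE

Orientations are given as a unit quaternion [x, y, z, w].
In Python, from bench import monitor, cams, ticket, r gives the robot as it stands.
- The arm moves only by the shell command python3 -m crank 'ROWS' [OPENING] [FORCE]. ROWS is a JSON object whose one key "steps" holds a list of rows, each a list of 2 entries, a list of its own where there are three numbers: the shift along the world's x, y, z in units of 25 mm (1.0 is 25 mm), then the turn, a rotation vector about the world's x, y, z in units of 5 degrees (1.0 is 5 degrees). In form: {"steps": [[[x, y, z], [ax, ay, az]], ...]}. A call has 1 to 10 rows; each row shifts and turns the commanded pose from where the row before left it; what a row does not reach is not made up. A row lasts 1/12 s, in which the tool goes at most 41.7 mm and 7.16 degrees, less where a joint would pass 70% of its speed; a pose out of reach is approached as far as the arm can. A call is refused whole if a number of a shift passes 1 or a number of a turn 1, either way. A call with a gripper value outside its range is refused whole. OPENING is the finger opening in mm, from 0 to 87, set as the call begins (- or left out, the last holds). The fingers move at their own pace and stop on an object; FORCE is the grip in N (left out, the last holds). Time passes only in rows, so rows that do not move let the fingers close. It gives the time, the measured TCP pose, the force, the opening and the grip force at its end, in the units of the state.
- monitor.read_state(): the state, without advancing time (a new reading comes with each control period).
- cams.camera(name): name is "scene" or "top"; returns a dict with "pixels" (480x640x3 uint8, blue, green, red), "z_map" (480x640 float32, m along the optical axis (not along the pixel's ray), 0 where there is no reading), "vfov" (degrees; the focal length in pixels is half the picture's height over the tangent of half this angle, whatever the lens; pixels are square), "cx", "cy" (the principal point, pixels), "k1" (the pictures are not rectified: a ray, as slopes to the right and down, at radius r is drawn at 1 + k1 r^2 times it, then the intrinsics apply), "T" (4x4, takes a point from camera to world coordinates). Camera axes: x right, y up, looking along -z (the intrinsics and any distortion apply to the point x, -y, -z); pixel columns grow to the right and rows downward; lengths in m; the calibration is good to about 2 mm. A picture is of the moment at which its call begins.
- ticket.close_job(): hands the job in; it is judged then, once.
The state is a dict: "time": time; "joint_positions": joint angles; "joint_vel": joint speeds; "joint_torque": joint torques, N m; "ee_pos": TCP position; "eef_rot": TCP orientation; "ft_force": force on the tool from outside, world axes, zero at the start; "torque": the same for the moment, N m; "width": finger opening in m; "grip_force": force on a finger pad.
Only numpy, scipy, OpenCV 4.12 (cv2) and the standard library are available. Lean on these libraries where they do the work, as an engineer would, in place of code of your own. Each camera call takes 0.05 s, during which the arm holds its last target. There are 200 camera calls.

TASK

Close the filling port of the pastry-cream doser with its bayonet cap (the one with two lugs): set the lugs into the collar's slots, press the cap down against the spring, turn it clockwise as far as it goes and let it rise into its locking notches, then let go of it. Work by feel and gently, never loading cap and doser with more than about 50 N, and leave the other things on the table where they are.

Things in the scene. Friction and masses are not known exactly. Their poses are not given: they have to be found in the camera images.
- cap: Bare aluminium bayonet cap, loose, 0.10 to 0.21 kg, standing on the table. Origin: centre of its underside; z up; x through its two lugs, one on each side. Round plug 40 mm in diameter, 30 mm tall, lowest 4 mm tapered to 34 mm. Lugs 8 mm wide, reaching 30 mm from the axis, 4 to 10 mm above the underside. A half turn makes no difference.
- cap_bar (a point): Middle of the cap's grip bar, 52 mm above the cap's underside. The bar is straight, 50 mm long (along the cap's x, as the lugs), 16 mm thick (y), from 36 to 68 mm above the underside; below it a disc 50 mm in diameter, 30 to 36 mm, beyond which the lugs show from above.
- doser: White fixed machine 170 x 150 mm, 70 mm tall, an upright bare aluminium collar on top. Origin: on the table under the collar's axis; z up; x is the nominal line of the collar's two entry slots, one on each side. The collar is clamped up to 0.40 rad (23 degrees) either way from that, not measured: find the slots by feel or by eye. It stays put in use.
- port (a point): Centre of the collar's top face, on its axis, 112 mm above the table. Collar 76 mm in diameter, bore 44 mm; slots open from above, 11 mm wide (1.5 mm beside each lug), reaching 32 mm from the axis. With the lugs lying on the rim, the cap's underside is 108 mm above the table, the plug already in the bore.
- disc (a point): Centre of the white spring disc's top in the bore when free, 100 mm above the table, on the axis: the cap's underside rests here once its lugs drop into the slots. Pressing on takes 9 N, plus 0.3 N per mm. Below 91 mm the lugs are under the lip and the cap can turn; hard bottom at 87 mm.
- track (a point): Where the cap's underside sits once locked: on the axis, 96 mm above the table. Pressed below the lip, the cap turns clockwise seen from above (the other way is blocked), to a hard stop 64 degrees from the slots' middle. The notch is centred at 60 degrees with 4 degrees of play each way; let up there and the spring lifts the cap in and holds it with 10 N.
- bung: Bystander: plain aluminium bung with a round knob and no lugs, 64 mm in diameter, 62 mm tall; origin at the centre of its underside.
- cutter_ring: Bystander: steel ring cutter, 72 mm in diameter, 40 mm tall; origin at the centre of its underside.
- small_ring: Bystander: small steel ring cutter, 44 mm in diameter, 30 mm tall; origin at the centre of its underside.
- knife: Bystander: small knife lying flat, blue handle 120 mm (towards -x), blade 90 mm; origin under the joint of the two.
- tub: Bystander: white bowl, 90 mm in diameter, 70 mm tall; origin at the centre of its underside.
Not all that is in view belongs to the job. Leave any red look-alike of the cap alone.

How it is judged:
By the outcome, as a careful person would: the job done as asked, in the order asked, and still so for the second after the job is handed in, with the robot touching nothing.
It also fails if it takes over 72 s, if anything falls off the work surface, if the arm or the gripper's body presses on something with over 40 N, if the wrist force passes 120 N, or if a joint passes its speed limit or range.

## Working session

There is one attempt and no reset: what is moved stays moved. The work goes in short steps, Python scripts to look and compute and a shell command to move; the robot and the scene stay as the last step left them, time stands still between calls to the robot, and variables do not carry over. Pictures are saved under pics/ and viewed, at most 10 in all, crops included, and the job is handed in when it is done.

```bash
mkdir -p pics
cat > h.py <<'E'
import numpy as np, cv2
from bench import monitor, cams, ticket, r
def grab(name,tag):
    c=cams.camera(name); np.savez(f'pics/{tag}.npz',**{k:np.asarray(v) for k,v in c.items()}); cv2.imwrite(f'pics/{tag}.png',c['pixels']); return c
def load(tag): return np.load(f'pics/{tag}.npz')
def rays(c,uv):
    f=240/np.tan(np.radians(float(c['vfov']))/2)
    K=np.array([[f,0,float(c['cx'])],[0,f,float(c['cy'])],[0,0,1]])
    p=cv2.undistortPoints(np.array(uv,float).reshape(-1,1,2),K,np.array([float(c['k1']),0,0,0])).reshape(-1,2)
    return np.c_[p[:,0],-p[:,1],-np.ones(len(p))]
def at_z(c,uv,z):
    d=rays(c,uv)@c['T'][:3,:3].T; o=c['T'][:3,3]
    return o+d*((z-o[2])/d[:,2])[:,None]
def cloud(c):
    v,u=np.mgrid[:480,:640]; d=rays(c,np.c_[u.ravel(),v.ravel()])
    return ((d*c['z_map'].reshape(-1,1))@c['T'][:3,:3].T+c['T'][:3,3]).reshape(480,640,3)
E
python3 - <<'E'
from h import *
for n in('top','scene'):
    c=grab(n,n+'0'); print(n,c['vfov'],c['cx'],c['cy'],c['k1'],np.round(c['T'],3).tolist())
print(r.tcp_to_grasp, monitor.read_state())
E
```

```text
top 43.62656114106911 318.4836211885006 233.5134118087634 -0.10534641870445392 [[-0.02, 0.988, -0.152, 0.429], [-1.0, -0.018, 0.014, -0.04], [0.011, 0.152, 0.988, 1.087], [0.0, 0.0, 0.0, 1.0]]
scene 43.051512209746264 331.3589713735895 244.15846561472165 -0.02759168915337447 [[-0.865, -0.297, 0.404, 1.069], [0.501, -0.548, 0.67, 0.75], [0.022, 0.782, 0.623, 0.832], [0.0, 0.0, 0.0, 1.0]]
0.0187 {'time': 0.1, 'joint_positions': array([ 1.21641262,  0.33280938, -0.06471458,  1.46081264,  0.02158244,
        1.34988062, -0.08849976]), 'joint_vel': array([ 0.00055797, -0.00101824, -0.00231473, -0.00247671,  0.00030258,
       -0.00057904, -0.00046869]), 'joint_torque': array([ 2.26928612e-03, -6.24540353e+01,  2.51557957e-02, -3.90715384e+01,
       -6.13818504e-02,  3.67545756e-02,  5.75950662e-05]), 'ee_pos': array([ 0.20348893, -0.59060639,  0.22185442]), 'eef_rot': array([ 9.86268944e-01,  1.65145997e-01, -1.15413724e-04, -5.96700982e-04]), 'ft_force': array([ 0.74055379, -0.12099257, -0.46176939]), 'torque': array([ 0.05407065, -0.05091927, -0.02876707]), 'grip_force': 0.0, 'width': 0.0872542893328821}
```

View pics/top0.png

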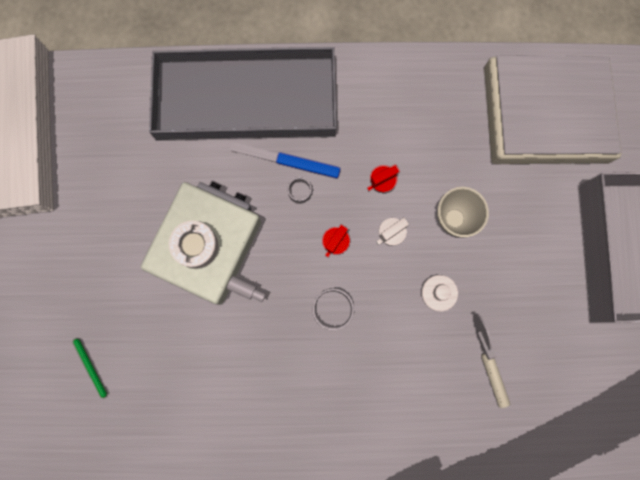

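View pics/scene0.png

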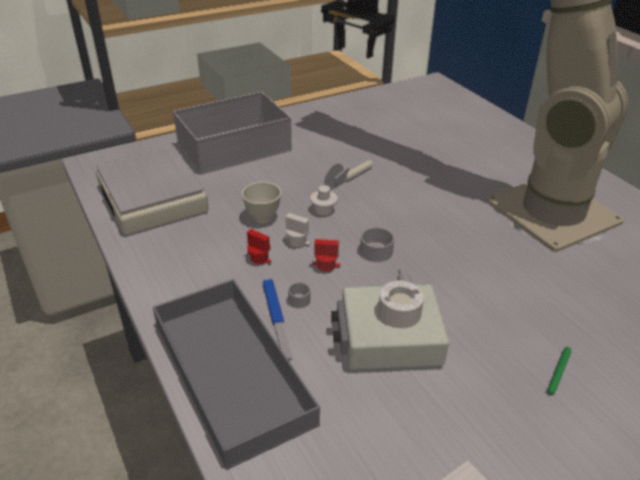

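Top view candidates for the cap are the bare aluminium piece with bar at (393,231), red look-alikes at (384,179) and (337,241), and the bung with a round knob at (440,293). I choose (393,231). The doser collar is at (193,244), with slots visible near (207,229) and (180,262). Next I check the cap and collar in one close crop.

Run:
```python
from h import *
c=load('top0'); im=c['pixels']
a=cv2.resize(im[206:256,368:418],None,fx=8,fy=8,interpolation=cv2.INTER_CUBIC)
b=cv2.resize(im[214:274,163:223],(400,400),interpolation=cv2.INTER_CUBIC)
cv2.imwrite('pics/crop1.png',np.hstack([a,b]))
P=cloud(c)
for n,(u,v) in dict(cap=(393,231),port=(193,244)).items():
    q=P[v-35:v+35,u-35:u+35].reshape(-1,3); lo,hi=((.055,.08) if n=='cap' else (.105,.118))
    m=(q[:,2]>lo)&(q[:,2]<hi); w=q[m]
    cc,rad=cv2.minEnclosingCircle(w[:,:2].astype(np.float32)); 
    d=w[:,:2]-w[:,:2].mean(0); U,S,V=np.linalg.svd(d,full_matrices=False)
    print(n,m.sum(),w.mean(0),cc,rad,V[0],np.degrees(np.arctan2(V[0,1],V[0,0])),np.median(w[:,2]), S/np.sqrt(m.sum()))
```

```text
cap 277 [ 0.59133789 -0.18559865  0.06772572] (0.5933638215065002, -0.1852126568555832) 0.025474706664681435 [-0.55389149  0.83258886] 123.63439726529798 0.06814964727396089 [0.01473361 0.00469605]
port 1094 [0.56589635 0.1554936  0.11206305] (0.5664116740226746, 0.15587322413921356) 0.0386090911924839 [-0.36051147 -0.93275478] -111.1316105903892 0.1121145907103136 [0.02277669 0.02139829]
```

View pics/crop1.png

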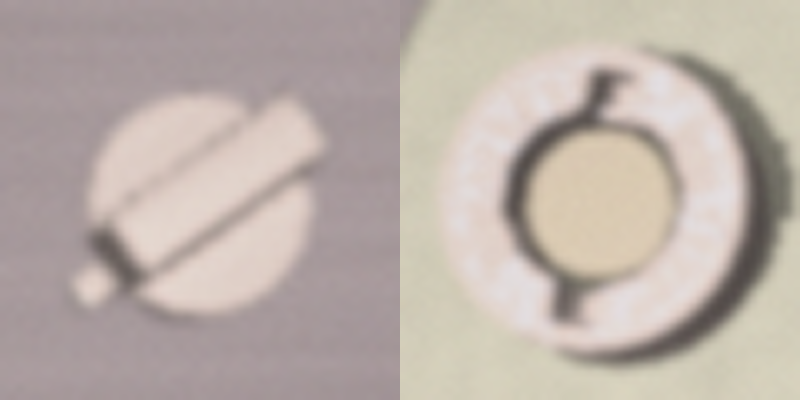

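The crop shows the cap with its straight bar and a lug at the lower left (pixel ~(379,242)), which confirms the choice. The collar slots are near (194,227) and (188,260). Now I measure the slot angle and start the approach.

```bash
python3 - <<'E'
from h import *
from scipy.optimize import least_squares
c=load('top0'); P=cloud(c)
q=P[200:290,150:240].reshape(-1,3); w=q[(q[:,2]>.107)&(q[:,2]<.118)]
# outer edge circle fit
ctr=w[:,:2].mean(0)
for _ in range(3):
    a=np.degrees(np.arctan2(*(w[:,:2]-ctr).T[::-1])); rr=np.hypot(*(w[:,:2]-ctr).T)
    e=np.array([w[np.where((a>=k)&(a<k+10))[0][np.argmax(rr[(a>=k)&(a<k+10)])],:2] for k in range(-180,180,10)])
    s=least_squares(lambda p:np.hypot(*(e-p[:2]).T)-p[2],[*ctr,.038],loss='soft_l1',f_scale=.001); ctr=s.x[:2]
print('port',s.x)
g=cv2.cvtColor(c['pixels'],cv2.COLOR_BGR2GRAY).astype(np.float32)
# unwarp collar top plane: intensity, depth by angle
def proj(p):
    T=c['T'];pc=(p-T[:3,3])@T[:3,:3];f=240/np.tan(np.radians(float(c['vfov']))/2)
    x=pc[:,0]/-pc[:,2];y=-pc[:,1]/-pc[:,2];k=1+float(c['k1'])*(x*x+y*y)
    return x*k*f+float(c['cx']),y*k*f+float(c['cy'])
for base in(-10,170):
  for t in range(-24,25,3):
    A=np.radians(base+t); R=np.array([.025,.027,.029])
    p=np.c_[ctr[0]+R*np.cos(A),ctr[1]+R*np.sin(A),np.full(3,.112)]
    u,v=proj(p); gi=cv2.remap(g,u.astype(np.float32)[None],v.astype(np.float32)[None],1)[0]
    z=cv2.remap(P[...,2].astype(np.float32),u.astype(np.float32)[None],v.astype(np.float32)[None],0)[0]
    print(base+t,gi.round().astype(int),(z*1e3).round().astype(int))
b=P[206:256,368:418].reshape(-1,3); b=b[(b[:,2]>.06)]
print('cap',cv2.minAreaRect((b[:,:2]*1000).astype(np.float32)))
E
python3 -m crank '{"steps":[[[0.74,0.77,0],[0,0,1]],[[0.74,0.77,0],[0,0,1]],[[0.74,0.77,0],[0,0,1]],[[0.74,0.77,0],[0,0,1]],[[0.74,0.77,0],[0,0,1]],[[0.74,0.77,0],[0,0,1]],[[0.74,0.77,0],[0,0,1]],[[0.74,0.77,0],[0,0,1]],[[0.74,0.77,0],[0,0,1]],[[0.74,0.77,0],[0,0,1]]]}' 50
```

```text
port [0.56641126 0.15565443 0.03794486]
-34 [217 219 219] [111 111 112]
-31 [217 216 216] [113 111 112]
-28 [216 214 215] [113 112 112]
-25 [214 213 213] [112 115 112]
-22 [214 213 207] [ 93 115 113]
-19 [209 208 196] [91 90 89]
-16 [196 197 178] [91 92 89]
-13 [174 171 156] [88 90 94]
-10 [142 138 129] [91 91 94]
-7 [115 108 105] [100  97  93]
-4 [99 94 98] [100  97  98]
-1 [101 108 116] [102 104 107]
2 [127 145 156] [107 109 113]
5 [163 180 193] [112 113 113]
8 [188 204 208] [114 111 111]
11 [203 214 215] [114 114 111]
14 [210 216 217] [109 111 115]
146 [219 222 222] [108 114 115]
149 [217 221 221] [108 112 113]
152 [212 216 219] [110 114 114]
155 [195 206 212] [109 113 115]
158 [165 182 192] [109 111 113]
161 [130 140 157] [111 112 113]
164 [105 114 124] [105 103 105]
167 [107 110 116] [ 90 103  92]
170 [117 122 129] [91 96 89]
173 [135 144 150] [91 89 92]
176 [160 174 177] [92 94 94]
179 [182 199 200] [92 91 87]
182 [194 210 211] [94 91 94]
185 [204 215 217] [ 94 115 115]
188 [211 217 219] [109 115 112]
191 [217 219 221] [113 112 112]
194 [217 221 223] [114 109 114]
cap ((523.3640747070312, -117.45861053466797), (23.115102767944336, 243.37686157226562), 45.05422592163086)
time: 0.93
ee_pos: [0.3892, -0.3972, 0.2223]
eef_rot: [0.823, 0.568, -0.0, -0.0]
ft_force: [0.4, -0.5, 0.3]
width: 0.0501
grip_force: 0.0
```

```bash
python3 -m crank '{"steps":[[[0.74,0.77,0],[0,0,1]],[[0.74,0.77,0],[0,0,1]],[[0.74,0.77,0],[0,0,1]],[[0.74,0.77,0],[0,0,1]],[[0.74,0.77,0],[0,0,1]],[[0.74,0.77,0],[0,0,1]],[[0.74,0.77,0],[0,0,1]],[[0.74,0.77,0],[0,0,1]],[[0.74,0.77,0],[0,0,1]],[[0.74,0.77,0],[0,0,1]]]}' 50
python3 -m crank '{"steps":[[[0.74,0.77,0],[0,0,0.9]],[[0,0,-0.8],[0,0,0]],[[0,0,-0.8],[0,0,0]],[[0,0,-0.8],[0,0,0]],[[0,0,-0.8],[0,0,0]],[[0,0,0],[0,0,0]],[[0,0,0],[0,0,0]]]}'
python3 - <<'E'
from h import *
c=load('top0');P=cloud(c)
b=P[206:256,368:418].reshape(-1,3); b=b[(b[:,2]>.06)&(np.hypot(b[:,0]-.593,b[:,1]+.185)<.035)]
print('cap',cv2.minAreaRect((b[:,:2]*1000).astype(np.float32)))
grab('scene','scene1')
E
```

```text
time: 1.77
ee_pos: [0.5742, -0.205, 0.2222]
eef_rot: [0.506, 0.863, -0.0, -0.0]
ft_force: [-0.3, -0.3, 0.3]
width: 0.0498
grip_force: 0.0
time: 2.35
ee_pos: [0.5914, -0.1866, 0.1418]
eef_rot: [0.473, 0.881, -0.0, -0.001]
ft_force: [-0.0, -0.1, 0.2]
width: 0.0501
grip_force: 0.0
cap ((592.056884765625, -186.09703063964844), (16.108184814453125, 50.2639045715332), 33.98526382446289)
```

```bash
python3 -m crank '{"steps":[[[0.03,0.02,-0.8],[0,0,0.1]],[[0,0,-0.8],[0,0,0]],[[0,0,-0.8],[0,0,0]],[[0,0,-0.8],[0,0,0]],[[0,0,-0.5],[0,0,0]],[[0,0,-0.3],[0,0,0]],[[0,0,0],[0,0,0]],[[0,0,0],[0,0,0]]]}'
python3 -m crank '{"steps":[[[0,0,0],[0,0,0]],[[0,0,0],[0,0,0]],[[0,0,0],[0,0,0]],[[0,0,0],[0,0,0]],[[0,0,0],[0,0,0]],[[0,0,0],[0,0,0]]]}' 0 45
```

```text
time: 3.07
ee_pos: [0.5935, -0.1863, 0.0436]
eef_rot: [0.469, 0.883, 0.0, 0.001]
ft_force: [-0.2, 0.3, 0.8]
width: 0.05
grip_force: 0.0
time: 3.57
ee_pos: [0.5929, -0.1862, 0.0427]
eef_rot: [0.469, 0.883, 0.0, 0.0]
ft_force: [-0.0, 0.6, 0.0]
width: 0.0179
grip_force: 0.0
```

```bash
python3 -m crank '{"steps":[[[0,0,0],[0,0,0]],[[0,0,0],[0,0,0]],[[0,0,0],[0,0,0]]]}' 0 45
python3 -m crank '{"steps":[[[0,0,0.4],[0,0,0]],[[0,0,0.8],[0,0,0]],[[0,0,1],[0,0,0]],[[0,0,1],[0,0,0]],[[0,0,1],[0,0,0]],[[0,0,1],[0,0,0]],[[0,0,1],[0,0,0]],[[0,0,0],[0,0,0]]]}'
```

```text
time: 3.82
ee_pos: [0.5929, -0.1862, 0.0427]
eef_rot: [0.469, 0.883, 0.0, 0.0]
ft_force: [-0.3, 0.6, 1.8]
width: 0.0158
grip_force: 45.0
time: 4.48
ee_pos: [0.595, -0.1863, 0.2037]
eef_rot: [0.469, 0.883, 0.001, 0.004]
ft_force: [0.7, -0.1, 0.4]
width: 0.0154
grip_force: 45.0
```

```bash
python3 -m crank '{"steps":[[[-0.08,0.97,0],[0,0,0.7]],[[-0.08,0.97,0],[0,0,0.7]],[[-0.08,0.97,0],[0,0,0.7]],[[-0.08,0.97,0],[0,0,0.7]],[[-0.08,0.97,0],[0,0,0.7]],[[-0.08,0.97,0],[0,0,0.7]],[[-0.08,0.97,0],[0,0,0.7]],[[-0.08,0.97,0],[0,0,0.7]],[[-0.08,0.97,0],[0,0,0.7]],[[-0.08,0.97,0],[0,0,0.7]]]}'
python3 -m crank '{"steps":[[[-0.08,0.97,0],[0,0,0.7]],[[-0.08,0.97,0],[0,0,0.7]],[[-0.08,0.97,0],[0,0,0.7]],[[-0.08,0.97,0],[0,0,0.5]],[[0,0,0],[0,0,0]],[[0,0,0],[0,0,0]],[[0,0,0],[0,0,0]]]}'
python3 - <<'E'
from h import *
s=monitor.read_state();print(s['ft_force'],s['torque'],s['ee_pos'])
c=grab('scene','scene2');
cv2.imwrite('pics/crop2.png',cv2.resize(c['pixels'][160:360,300:500],(600,600),interpolation=cv2.INTER_CUBIC))
E
```

```text
time: 5.32
ee_pos: [0.5725, 0.0588, 0.1976]
eef_rot: [0.179, 0.984, 0.0, 0.0]
ft_force: [0.7, -0.1, -1.4]
width: 0.0158
grip_force: 45.0
time: 5.9
ee_pos: [0.5647, 0.1537, 0.1974]
eef_rot: [0.069, 0.998, -0.0, -0.0]
ft_force: [0.5, -0.6, -1.7]
width: 0.0157
grip_force: 45.0
[ 0.45957581 -0.63373414 -1.67645389] [ 0.05748837 -0.15283851 -0.05099305] [0.56473925 0.15367002 0.19740003]
```

View pics/crop2.png

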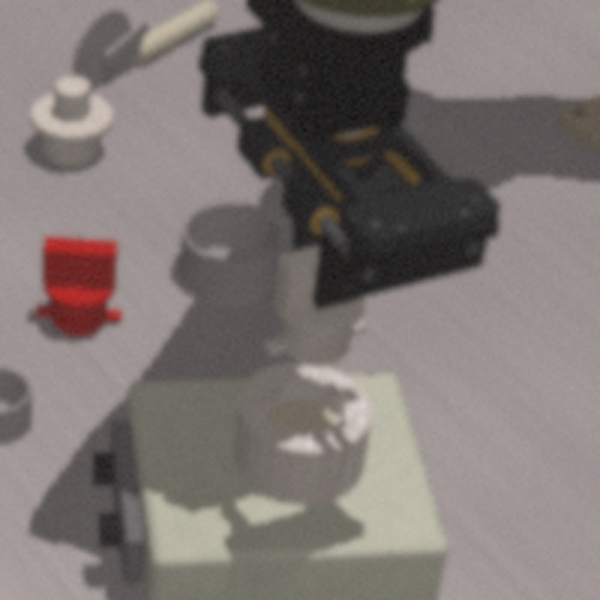

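The cap hangs upright above the collar, with a lug showing at crop (360,322). I check the lateral offset with the same camera for both.

Run:
```python
from h import *
from scipy.optimize import least_squares
def circ(q,R,x0,ang=None):
    s=least_squares(lambda p:np.hypot(*(q[:,:2]-p).T)-R,x0,loss='soft_l1',f_scale=.0015);return s.x.round(4),len(q),np.std(np.hypot(*(q[:,:2]-s.x).T)-R).round(4)
c0=load('scene0');P0=cloud(c0)[255:345,370:440].reshape(-1,3)
n=(P0[:,2]>.075)&(P0[:,2]<.108)&(abs(np.hypot(P0[:,0]-.566,P0[:,1]-.155)-.038)<.005)
print('collar side',circ(P0[n],.038,[.566,.155]))
q=P0[(P0[:,2]>.109)&(P0[:,2]<.116)]; print('top mean',q.mean(0), cv2.minEnclosingCircle(q[:,:2].astype(np.float32)))
c=load('scene2');P=cloud(c)[200:300,360:440].reshape(-1,3)
und=.1974-.0427
h=P[:,2]-und; rr=np.hypot(P[:,0]-.5647,P[:,1]-.1537)
for lo,hi,R in((.011,.028,.02),(.031,.035,.025)):
    m=(h>lo)&(h<hi)&(rr<.035)&(rr>.012); print(R,circ(P[m],R,[.5647,.1537]))
m=(h>.003)&(h<.011)&(rr>.024)&(rr<.034); w=P[m]; print('lug',m.sum(),w.mean(0) if m.sum() else'', )
m=(rr<.034); hist=np.histogram(h[m],np.arange(-.02,.08,.005)); print(hist)
```

```text
collar side (array([0.5675, 0.1555]), 597, np.float64(0.0011))
top mean [0.56866947 0.15739808 0.11191953] ((0.568467378616333, 0.15551112592220306), 0.040281642228364944)
0.02 (array([0.5651, 0.1526]), 152, np.float64(0.0018))
0.025 (array([0.5647, 0.1512]), 80, np.float64(0.0035))
lug 33 [0.57409334 0.15318338 0.16283645]
(array([  0,   0,   0,   2,  20,  81,  66,  55,  46,  13,  86, 141,  39,
        60,  63,  48,  57, 126,  39]), array([-2.00000000e-02, -1.50000000e-02, -1.00000000e-02, -5.00000000e-03,
        3.46944695e-18,  5.00000000e-03,  1.00000000e-02,  1.50000000e-02,
        2.00000000e-02,  2.50000000e-02,  3.00000000e-02,  3.50000000e-02,
        4.00000000e-02,  4.50000000e-02,  5.00000000e-02,  5.50000000e-02,
        6.00000000e-02,  6.50000000e-02,  7.00000000e-02,  7.50000000e-02]))
```

```bash
python3 -m crank '{"steps":[[[0.07,0.07,-0.5],[0,0,0]],[[0,0,-0.5],[0,0,0]],[[0,0,-0.4],[0,0,0]],[[0,0,-0.2],[0,0,0]],[[0,0,0],[0,0,0]],[[0,0,0],[0,0,0]],[[0,0,0],[0,0,0]]]}'
python3 -m crank '{"steps":[[[0,0,-0.1],[0,0,0]],[[0,0,-0.1],[0,0,0]],[[0,0,0],[0,0,0]],[[0,0,0],[0,0,0]]]}'
```

```text
time: 6.53
ee_pos: [0.5668, 0.1552, 0.158]
eef_rot: [0.07, 0.998, 0.0, 0.0]
ft_force: [0.2, -0.3, -1.7]
width: 0.0157
grip_force: 45.0
time: 6.87
ee_pos: [0.5666, 0.155, 0.1525]
eef_rot: [0.07, 0.998, -0.0, -0.0]
ft_force: [0.3, 0.4, -1.3]
width: 0.0155
grip_force: 45.0
```

```bash
for i in 1 2; do python3 -m crank '{"steps":[[[0,0,-0.05],[0,0,0]],[[0,0,-0.05],[0,0,0]],[[0,0,0],[0,0,0]],[[0,0,0],[0,0,0]]]}'; done
```

```text
time: 7.2
ee_pos: [0.5666, 0.1551, 0.15]
eef_rot: [0.07, 0.998, 0.0, -0.0]
ft_force: [-1.0, -0.3, -2.0]
width: 0.0158
grip_force: 45.0
time: 7.53
ee_pos: [0.5665, 0.1551, 0.1475]
eef_rot: [0.07, 0.998, -0.0, -0.0]
ft_force: [0.2, -0.0, -1.6]
width: 0.0153
grip_force: 45.0
```

The lugs are already below the rim with no force, so they're in the slots. I continue down to the disc.

```bash
for i in 1 2; do python3 -m crank '{"steps":[[[0,0,-0.05],[0,0,0]],[[0,0,-0.05],[0,0,0]],[[0,0,0],[0,0,0]],[[0,0,0],[0,0,0]]]}'; done;  python3 -m crank '{"steps":[[[0,0,-0.05],[0,0,0]],[[0,0,-0.05],[0,0,0]],[[0,0,-0.05],[0,0,0]],[[0,0,0],[0,0,0]],[[0,0,0],[0,0,0]]]}'
```

```text
time: 7.87
ee_pos: [0.5666, 0.1551, 0.145]
eef_rot: [0.07, 0.998, 0.0, -0.0]
ft_force: [-0.9, -0.2, -1.3]
width: 0.0155
grip_force: 45.0
time: 8.2
ee_pos: [0.5667, 0.1552, 0.1427]
eef_rot: [0.07, 0.998, 0.0, 0.0]
ft_force: [0.7, -1.0, -0.1]
width: 0.0159
grip_force: 45.0
time: 8.62
ee_pos: [0.5669, 0.1552, 0.1397]
eef_rot: [0.07, 0.998, 0.0, 0.0]
ft_force: [-2.7, -1.7, 8.2]
width: 0.0157
grip_force: 45.0
```

```bash
python3 -m crank '{"steps":[[[0,0,-0.05],[0,0,0]],[[0,0,-0.05],[0,0,0]],[[0,0,-0.05],[0,0,0]],[[0,0,-0.05],[0,0,0]],[[0,0,0],[0,0,0]],[[0,0,0],[0,0,0]]]}'; python3 -m crank '{"steps":[[[0,0,-0.04],[0,0,0]],[[0,0,-0.04],[0,0,0]],[[0,0,-0.04],[0,0,0]],[[0,0,0],[0,0,0]],[[0,0,0],[0,0,0]],[[0,0,0],[0,0,0]]]}'; python3 -c "
from h import *;print(monitor.read_state())"
```

```text
time: 9.12
ee_pos: [0.567, 0.1552, 0.1349]
eef_rot: [0.07, 0.998, 0.0, 0.001]
ft_force: [-2.3, -1.9, 9.5]
width: 0.016
grip_force: 45.0
time: 9.62
ee_pos: [0.567, 0.1553, 0.132]
eef_rot: [0.07, 0.998, 0.0, 0.001]
ft_force: [-3.1, -1.2, 9.3]
width: 0.0156
grip_force: 45.0
{'time': 9.6167, 'joint_positions': array([ 0.3195929 ,  0.44375315, -0.83753771,  1.64205979,  0.34831808,
        1.21135256,  0.83750768]), 'joint_vel': array([ 0.00105887, -0.00072076,  0.00096601,  0.00053657, -0.00150655,
       -0.00036367, -0.00026429]), 'joint_torque': array([-3.55810896e-01, -5.06142747e+01, -1.08322415e+01, -3.26730931e+01,
        2.03779601e-01, -1.25637766e+00, -2.77346633e-03]), 'ee_pos': array([0.56696221, 0.15525363, 0.13201664]), 'eef_rot': array([6.96760327e-02, 9.97569520e-01, 1.29262205e-05, 5.50110371e-04]), 'ft_force': array([-3.12074687, -1.19607536,  9.25092182]), 'torque': array([-0.29230654,  0.70798935,  0.00455443]), 'grip_force': 44.98999860137701, 'width': 0.01563264726155082}
```

```bash
python3 -m crank '{"steps":[[[0,0,-0.02],[0,0,-0.3]],[[0,0,0],[0,0,-0.3]],[[0,0,0],[0,0,-0.3]],[[0,0,0],[0,0,-0.3]],[[0,0,0],[0,0,0]],[[0,0,0],[0,0,0]]]}'; python3 -c "
from h import *;s=monitor.read_state();print(s['torque'],s['ft_force'])"
```

```text
time: 10.12
ee_pos: [0.5675, 0.1555, 0.1319]
eef_rot: [0.122, 0.993, 0.0, 0.001]
ft_force: [-1.2, -0.8, 10.8]
width: 0.0155
grip_force: 45.0
[-0.11676813  0.25489464  0.06013632] [-1.17321895 -0.81247706 10.77458619]
```

```bash
python3 -m crank '{"steps":[[[0,0,0],[0,0,-0.4]],[[0,0,0],[0,0,-0.4]],[[0,0,0],[0,0,-0.4]],[[0,0,0],[0,0,-0.4]],[[0,0,0],[0,0,0]],[[0,0,0],[0,0,0]]]}'; python3 -c "
from h import *;s=monitor.read_state();print(s['torque'],s['ft_force'])"
```

```text
time: 10.62
ee_pos: [0.5677, 0.1556, 0.132]
eef_rot: [0.191, 0.982, 0.001, 0.001]
ft_force: [0.0, 0.1, 10.1]
width: 0.0156
grip_force: 45.0
[-0.03165461  0.04932196 -0.07616917] [ 0.01856081  0.12200091 10.11141695]
```

```bash
python3 -m crank '{"steps":[[[0,0,0],[0,0,-0.6]],[[0,0,0],[0,0,-0.8]],[[0,0,0],[0,0,-0.8]],[[0,0,0],[0,0,-0.8]],[[0,0,0],[0,0,-0.8]],[[0,0,0],[0,0,-0.8]],[[0,0,0],[0,0,-0.8]],[[0,0,0],[0,0,-0.6]],[[0,0,0],[0,0,-0.4]],[[0,0,0],[0,0,0]]]}';python3 -m crank '{"steps":[[[0,0,0],[0,0,-0.2]],[[0,0,0],[0,0,-0.2]],[[0,0,0],[0,0,-0.2]],[[0,0,0],[0,0,-0.2]],[[0,0,0],[0,0,-0.2]],[[0,0,0],[0,0,0]]]}'; python3 -c "
from h import *;s=monitor.read_state();print(s['torque'],s['ft_force'],2*np.degrees(np.arctan2(s['eef_rot'][1],s['eef_rot'][0])))"
```

```text
time: 11.45
ee_pos: [0.5678, 0.1557, 0.1321]
eef_rot: [0.455, 0.891, 0.001, 0.001]
ft_force: [0.3, 0.4, 10.5]
width: 0.0158
grip_force: 45.0
time: 11.95
ee_pos: [0.5679, 0.1556, 0.1321]
eef_rot: [0.493, 0.87, 0.001, 0.001]
ft_force: [-0.3, -1.1, 10.4]
width: 0.0158
grip_force: 45.0
[-0.05570412 -0.07410648  0.04088329] [-0.33367537 -1.07355256 10.44399899] 120.95005448724334
```

```bash
cat > st.py <<'E'
from h import *
s=monitor.read_state();print('TQ',s['torque'].round(2),'yaw',2*np.degrees(np.arctan2(s['eef_rot'][1],s['eef_rot'][0])).round(2))
E
python3 -m crank '{"steps":[[[0,0,0],[0,0,-0.3]],[[0,0,0],[0,0,-0.3]],[[0,0,0],[0,0,-0.3]],[[0,0,0],[0,0,-0.3]],[[0,0,0],[0,0,0]],[[0,0,0],[0,0,0]]]}'|grep ft;python3 st.py
python3 -m crank '{"steps":[[[0,0,0],[0,0,-0.2]],[[0,0,0],[0,0,-0.2]],[[0,0,0],[0,0,0]],[[0,0,0],[0,0,0]]]}'|grep ft;python3 st.py
python3 -m crank '{"steps":[[[0,0,0],[0,0,-0.2]],[[0,0,0],[0,0,-0.2]],[[0,0,0],[0,0,0]],[[0,0,0],[0,0,0]]]}'|grep ft;python3 st.py
```

```text
ft_force: [-0.1, -0.3, 9.9]
TQ [-0.07 -0.   -0.04] yaw 115.0
ft_force: [-0.1, -0.3, 9.7]
TQ [-0.06 -0.01 -0.02] yaw 113.0
ft_force: [0.6, 0.0, 10.7]
TQ [-0.12 -0.01  0.03] yaw 111.0
```

```bash
for i in 1 2 3; do python3 -m crank '{"steps":[[[0,0,0],[0,0,-0.15]],[[0,0,0],[0,0,-0.15]],[[0,0,0],[0,0,0]],[[0,0,0],[0,0,0]]]}'|grep ft;python3 st.py;done
```

```text
ft_force: [-0.8, 0.5, 10.5]
TQ [0.   0.02 0.06] yaw 109.5
ft_force: [-1.5, -1.0, 9.6]
TQ [-0.09  0.06  0.06] yaw 108.02
ft_force: [-2.0, -1.5, 12.5]
TQ [-0.22  0.47  0.37] yaw 106.54
```

```bash
python3 -m crank '{"steps":[[[0,0,0],[0,0,-0.2]],[[0,0,0],[0,0,0]],[[0,0,0],[0,0,0]]]}'|grep ft;python3 st.py
```

```text
ft_force: [-2.9, -1.7, 12.2]
TQ [-0.32  0.54  0.75] yaw 105.58
```

That is the hard stop: torque rises with angle. I back off about 4° to the notch centre and let it rise.

```bash
python3 -m crank '{"steps":[[[0,0,0],[0,0,0.3]],[[0,0,0],[0,0,0.3]],[[0,0,0],[0,0,0.3]],[[0,0,0],[0,0,0]],[[0,0,0],[0,0,0]]]}'|grep ft;python3 st.py
python3 -m crank '{"steps":[[[0,0,0.05],[0,0,0]],[[0,0,0.05],[0,0,0]],[[0,0,0.05],[0,0,0]],[[0,0,0.05],[0,0,0]],[[0,0,0],[0,0,0]],[[0,0,0],[0,0,0]]]}'|egrep 'ft|pos';python3 st.py
```

```text
ft_force: [-1.1, -0.3, 9.8]
TQ [-0.04  0.23  0.01] yaw 110.02
ee_pos: [0.5676, 0.1556, 0.1369]
ft_force: [-1.6, 0.1, 9.1]
TQ [-0.01  0.03  0.05] yaw 110.02
```

```bash
for i in 1 2 3; do python3 -m crank '{"steps":[[[0,0,0.03],[0,0,0]],[[0,0,0],[0,0,0]],[[0,0,0],[0,0,0]],[[0,0,0],[0,0,0]]]}'|egrep 'ft|pos';done;python3 st.py
```

```text
ee_pos: [0.5676, 0.1556, 0.1375]
ft_force: [0.7, -0.3, 8.3]
ee_pos: [0.5676, 0.1556, 0.1383]
ft_force: [-0.8, -0.8, 8.4]
ee_pos: [0.5675, 0.1556, 0.1387]
ft_force: [1.0, -0.1, 7.9]
TQ [ 0.14 -0.37  0.04] yaw 110.02
```

```bash
for i in 1 2; do python3 -m crank '{"steps":[[[0,0,0.03],[0,0,0]],[[0,0,0],[0,0,0]],[[0,0,0],[0,0,0]],[[0,0,0],[0,0,0]]]}'|egrep 'ft|pos';done;python3 st.py
```

```text
ee_pos: [0.5674, 0.1555, 0.1387]
ft_force: [5.0, 1.9, 2.1]
ee_pos: [0.5673, 0.1555, 0.1387]
ft_force: [7.2, 3.6, -5.0]
TQ [ 0.79 -1.98  0.01] yaw 110.02
```

The cap is locked: z holds at the notch height while the pull changes sign. I relax the pull, release and retreat.

```bash
python3 -m crank '{"steps":[[[0,0,-0.03],[0,0,0]],[[0,0,0],[0,0,0]],[[0,0,0],[0,0,0]]]}'|egrep 'ft|pos'
python3 -m crank '{"steps":[[[0,0,0],[0,0,0]],[[0,0,0],[0,0,0]],[[0,0,0],[0,0,0]],[[0,0,0],[0,0,0]],[[0,0,0],[0,0,0]],[[0,0,0],[0,0,0]]]}' 50
python3 -m crank '{"steps":[[[0,0,0.2],[0,0,0]],[[0,0,0.5],[0,0,0]],[[0,0,1],[0,0,0]],[[0,0,1],[0,0,0]],[[0,0,1],[0,0,0]],[[0,0,1],[0,0,0]],[[-1,-1,0],[0,0,0]],[[-1,-1,0],[0,0,0]],[[-1,-1,0],[0,0,0]],[[-1,-1,0],[0,0,0]]]}'
python3 -m crank '{"steps":[[[-0.5,-1,0],[0,0,0]],[[-0.5,-1,0],[0,0,0]],[[-0.5,-1,0],[0,0,0]],[[-0.5,-1,0],[0,0,0]],[[0,-1,0],[0,0,0]],[[0,-1,0],[0,0,0]],[[0,0,0],[0,0,0]],[[0,0,0],[0,0,0]]]}'
python3 - <<'E'
from h import *
a=grab('top','top3')['pixels'];b=grab('scene','scene3')['pixels']
cv2.imwrite('pics/fin.png',np.hstack([cv2.resize(a[204:284,153:233],(400,400),interpolation=2),cv2.resize(b[250:350,350:450],(400,400),interpolation=2)]))
P=cloud(load('top3'));q=P[200:290,150:240].reshape(-1,3);w=q[(q[:,2]>.15)&(q[:,2]<.19)];print(len(w),w.mean(0),cv2.minAreaRect((w[:,:2]*1000).astype(np.float32)))
E
```

```text
ee_pos: [0.5674, 0.1555, 0.1387]
ft_force: [5.2, 3.2, 0.1]
time: 17.7
ee_pos: [0.5664, 0.1549, 0.1381]
eef_rot: [0.574, 0.819, -0.0, -0.0]
ft_force: [0.8, 0.0, -0.2]
width: 0.0461
grip_force: 0.0
time: 18.53
ee_pos: [0.4655, 0.0546, 0.2568]
eef_rot: [0.573, 0.819, 0.0, 0.0]
ft_force: [0.8, -0.8, 1.3]
width: 0.0499
grip_force: 0.0
time: 19.2
ee_pos: [0.4166, -0.0956, 0.2568]
eef_rot: [0.574, 0.819, 0.0, 0.0]
ft_force: [-0.2, 1.1, -0.2]
width: 0.0498
grip_force: 0.0
369 [0.56567903 0.15432219 0.16301189] ((566.3146362304688, 155.25584411621094), (17.062734603881836, 49.60841369628906), 19.789148330688477)
```

View pics/fin.png

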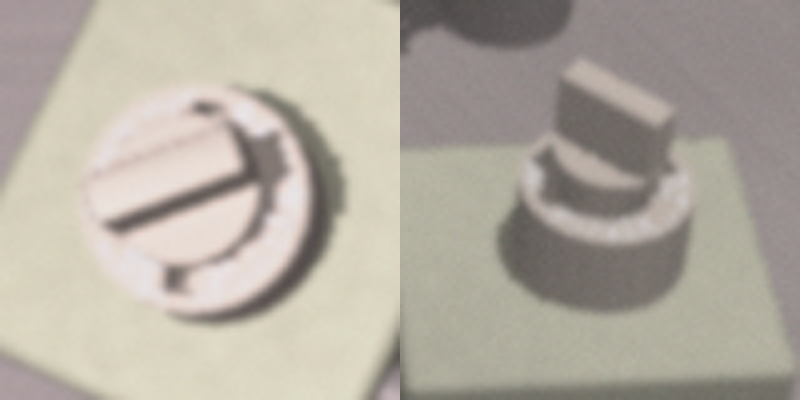

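The cap sits level in the collar, with its bar at crop (170,175) turned about 62° from the slots. The bar top is at 163 mm, and the locked height would put it at 164 mm. The gripper is clear.

```bash
python3 -c "
from h import *;print(ticket.close_job())"
```

```text
the job is handed in; nothing more can be done
None
```

The cap is locked in the doser's collar and released, with the gripper clear; the vertical force at the wrist stayed below about 13 N, and I handed the job in at about 19 s.

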